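# Clip the vial caddy onto the bench snap hook

## Robot

A 6-joint arm with a two-finger parallel gripper is mounted at the origin on the work surface; the furniture and walls round the work are solid. World frame = base frame: x ahead of the robot, y to its left, z up, the work surface at z = 0. Lengths are in m, angles in degrees, forces in N, time in s.
With the tool pointing down it reaches from about 0.325 to 0.775 m from the base axis. Payload 5.5 kg.
Tool frame: the origin (TCP) lies on the front face of the gripper's body, between the roots of the fingers; the fingertips stand 80 mm ahead of it and the grasp point (between the pads) lies 61 mm ahead of it (manip.grip_point_offset is the distance from the TCP to the grasp point, in m); z points along the fingers, y is the line along which they close (so a half turn about z gives the same grasp; the last joint's range is limited). The gripper opens to 88 mm and grips with 3 to 60 N. Pads are 20 mm wide; open, the fingers measure 115 mm over their backs; the gripper's body (75 mm by 178 mm) begins 61 mm behind the grasp point.
Start: joints at [-70.571, 5.22, 70.514, -0, 104.267, -3.249], TCP at [0.231, -0.554, 0.303] pointing down, gripper open.
Joint ranges: [-164.24, 164.24], [-49.07, 125.15], [9.68, 141.18], [-86.29, 266.29], [3.28, 154.24], [-151.56, 151.56]. Speed limits (degrees/s): [147.25, 147.25, 172.46, 180, 180, 180].

## Interface

Orientations are given as a 3x3 rotation matrix whose columns are the frame's x, y, z axes.
In Python, from plant import sense, grab_frame, calibration, manip gives the robot as it stands.
- The arm moves only by the shell command python3 -m handwheel 'ROWS' [FORCE]. ROWS is text: rows parted by semicolons, each of 7 numbers parted by spaces: the shift along the world's x, y, z in units of 0.4 m (1.0 is 0.4 m), then the turn, a rotation vector about the world's x, y, z in units of pi/2 rad (1.0 is pi/2 rad), then the opening, from 0 (shut) to 1 (fully open). In form: x y z ax ay az hand; .... A call has 1 to 12 rows; each row is the pose to reach, as a shift and turn from the pose commanded when the call began; what a row does not reach only later rows make up. A row lasts 1/10 s, in which the tool goes at most 50 mm and 8.59 degrees, less where a joint would pass 70% of its speed; a pose out of reach is approached as far as the arm can. A call with a number of a shift or a turn outside -1 to 1 is refused whole. A call with a gripper value outside its range is refused whole. The fingers move at their own pace and stop on an object; FORCE is the grip in N (left out, the last holds). Time passes only in rows, so rows that repeat a pose let the fingers close. It gives the time, the measured TCP pose, the force, the opening and the grip force at its end, in the units of the state.
- sense(): the state, without advancing time (a new reading comes with each control period).
- grab_frame(name): name is "side" or "top" or "wrist"; returns (picture, depth): 420x560x3 uint8, red, green, blue; 420x560 float32, m along the optical axis (not along the pixel's ray), 0 where there is no reading.
- calibration(name): a dict with "K" (3x3 intrinsics, pixels), "eye" and "rotation" of the camera in the world; the wrist camera has in their place "mount" (4x4, takes a point from camera to tool coordinates, whose origin is the TCP and whose axes are the flange's). Camera axes: x right, y down, z forward; pixel columns grow to the right and rows downward; lengths in m; the calibration is good to about 2 mm. The wrist camera is an equidistant fisheye: a pixel r from the principal point sees the ray r / f radians off the axis. A picture is of the moment at which its call begins: read the wrist's pose just before it. calibration takes no time and is no camera call.
- manip.finish_job(): hands the job in; it is judged then, once.
The state is a dict: "t": time; "joint_pos": joint angles; "joint_vel": joint speeds; "tau": joint torques, N m; "tcp_pos": TCP position; "orientation": TCP orientation; "contact_force": force on the tool from outside, world axes, zero at the start; "moment": the same for the moment, N m; "finger_gap": opening from 0.0 (shut) to 1.0 (fully open); "grip_force": force on a finger pad.
Only numpy, scipy, OpenCV 4.12 (cv2) and the standard library are available. Lean on these libraries where they do the work, as an engineer would, in place of code of your own. Each camera call takes 0.05 s, during which the arm holds its last target. There are 200 camera calls.

## Task

Tether the blue vial caddy to the bench: push it so that the steel eye on its front presses the red sprung gate of the snap hook inwards and passes inside, and the gate snaps shut behind the eye's front bar. Then tug the caddy gently back, until the eye pulls firmly on the closed gate, to prove that it holds, and let go of it. Keep both vials standing in their wells, do not ram the hook, and leave everything else on the bench where it is.

Things in the scene. Friction and masses are not known exactly. Their poses are not given: they have to be found in the camera images.
- hook: Steel snap hook lying level on a grey block (54 to 104 mm in x, 54 mm high), bolted to the bench. Origin on the bench under the middle of the mouth; x points into the hook (the way the eye must travel), y from the gate's pivot to the nose, z up. Loop of 8 mm bar, 35 mm above the bench; space inside x = 3 to 48, y = -28 to 32 mm: a bar against the far side is at x = 45 mm.
- mouth (a point): Best place for the eye's bar to meet the gate: hook x = 0, y = 9, z = 35 mm; the eye enters cleanly at y = 3 to 14 mm. The gate's pivot boss is at y = -22 mm, its tip at y = 17 mm, the fixed nose begins at y = 19 mm and is the hook's nearest part (x = -6 mm). The eye's bar passes the gate's tip at about x = 25 to 35 mm, the gate then springs shut through the eye.
- gate (a joint): The hook's red gate, a 6 mm rod, 39 mm from pivot to tip, swinging inwards only: 0 = shut (along the mouth, against the nose), up to 1.0 rad open. A spring shuts it; opening it with the eye takes about 3 N at the start and 7 to 10 N just before the eye passes its tip, besides the caddy's friction on the bench.
- caddy: Loose blue open tray, 120 mm long (x), 110 wide (y), 40 high, walls and floor 4 mm, about 0.35 kg; slides on the bench, too wide to grasp across. Origin: centre of its underside; x points out of its front wall, which carries the eye. White block with two wells at the front (x = 22 to 56 mm, 22 mm high); behind it the tray is empty, so fingers can reach in and press the rear wall from inside.
- eye_bar (a point): Middle of the upright front bar of the steel eye, at caddy x = 114, y = 0, z = 35 mm. The eye is an upright closed loop of 5 mm rod in the caddy's x-z plane, standing 57 mm out of the front wall; its hole is 27 mm high (z = 21.5 to 48.5 mm) and about 46 mm long.
- vial_amber: Amber glass vial with black cap, 23 mm diameter, 48 mm high, standing loose in the caddy's left well (caddy y = +26 mm). Origin: centre of its underside, z along its axis.
- vial_clear: Clear vial with black cap, 23 mm diameter, 48 mm high, standing loose in the caddy's right well (caddy y = -26 mm). Origin: centre of its underside, z along its axis.
- well_a (a point): Floor of the well for the amber vial: caddy x = 39, y = 26, z = 4 mm; the well is 26 mm wide.
- well_b (a point): Floor of the well for the clear vial: caddy x = 39, y = -26, z = 4 mm; the well is 26 mm wide.
- wash_bottle: White wash bottle with red cap and bent spout, 64x109x183 mm, a bystander. Origin: centre of its underside.
- media_bottle: Round bottle with blue cap, 67 mm across, 138 mm high, a bystander. Origin: centre of its underside.
- beaker: Clear plastic beaker, 55 mm across, 70 mm high, a bystander. Origin: centre of its underside.
- bung: Orange rubber bung, 35 mm across, 28 mm high, a bystander. Origin: centre of its underside.
Things that resemble listed ones, but are neither listed nor needed, are in the scene too. There is more than one size of the caddy; the one meant has the size given above.

How it is judged (in metres and radians):
On the way, in this order (a step that is already met when the one before it is completed fails the run):
1. the eye presses the gate open (gate beyond 0.35 rad, eye in contact with the hook) (value of joint gate above 0.35 rad and contact force between caddy and hook above 0.5 N), for 0.05 s.
2. the eye's front bar is inside the hook and the gate has snapped shut behind it (x of eye_bar in the frame of hook between 0.003 and 0.05 m and y of eye_bar in the frame of hook between -0.03 and 0.034 m and z of eye_bar in the frame of hook between 0.025 and 0.045 m and value of joint gate below 0.1 rad), for 0.2 s.
3. the caddy is tugged back: the front bar lies against the shut gate (or nose) and pulls on the hook with more than 3 N (all of step 2 and x of eye_bar in the frame of hook below 0.014 m and contact force between caddy and hook above 3 N), for 0.2 s.
At the end, for the whole second after the job is handed in: The eye's front bar is inside the snap hook's loop (3 to 50 mm inside the mouth line), the gate is shut (under 0.1 rad), the caddy stands flat and still on the bench, and both vials stand in their own wells (tilt under 0.25 rad, within 12 mm of the well's floor centre) (all of step 2 and angle between caddy's own z axis and vertical below 0.1 rad and height (world z) of caddy below 0.01 m and linear speed of caddy below 0.02 m/s and angle between each of vial_amber, vial_clear's own z axis and vertical below 0.25 rad and distance between vial_amber and well_a below 0.012 m and distance between vial_clear and well_b below 0.012 m); the robot touches nothing.
It fails at once if the hook is rammed: more than 35 N between caddy and hook (contact force between caddy and hook above 35 N).
It fails at once if a vial tips over (by more than 0.6 rad) (angle between any of vial_amber, vial_clear's own z axis and vertical above 0.6 rad).
It fails at once if a bystander is moved by more than 20 mm (distance of any of wash_bottle, media_bottle, beaker, bung from where it was at the start of the episode above 0.02 m).
It also fails if it takes over 72 s, if anything falls off the work surface, if the arm or the gripper's body presses on something with over 40 N, if the wrist force passes 120 N, or if a joint passes its speed limit or range.

## Working session

There is one attempt and no reset: what is moved stays moved. The work goes in short steps, Python scripts to look and compute and a shell command to move; the robot and the scene stay as the last step left them, time stands still between calls to the robot, and variables do not carry over. Pictures are saved under pics/ and viewed, at most 10 in all, crops included, and the job is handed in when it is done.

```bash
mkdir -p pics; ls
cat > h.py <<'E'
import numpy as np, cv2
from plant import sense, grab_frame, calibration, manip
def cloud(name, d):
    c=calibration(name);K=np.array(c["K"]);v,u=np.indices(d.shape)
    P=np.stack([(u-K[0,2])/K[0,0]*d,(v-K[1,2])/K[1,1]*d,d],-1)
    return P@np.array(c["rotation"]).T+np.array(c["eye"])
E
python3 - <<'E'
from h import *
for n in("top","side"):
    im,d=grab_frame(n); np.savez(f"{n}0.npz",im=im,d=d); cv2.imwrite(f"pics/{n}0.png",im[:,:,::-1])
    print(n,calibration(n))
E
```

```text
pics
top {'K': array([[468.20627558,   0.        , 276.30005861],
       [  0.        , 468.20627558, 210.13875946],
       [  0.        ,   0.        ,   1.        ]]), 'eye': array([0.27204025, 0.02287844, 1.6145101 ]), 'rotation': array([[-0.02990184, -0.99336348,  0.11106251],
       [-0.99955231,  0.02983127, -0.00229742],
       [-0.00103097, -0.11108148, -0.99381077]])}
side {'K': array([[421.33833859,   0.        , 289.19793348],
       [  0.        , 421.33833859, 207.07659574],
       [  0.        ,   0.        ,   1.        ]]), 'eye': array([0.17179986, 0.97958648, 0.5683261 ]), 'rotation': array([[-0.96393474, -0.14685829,  0.22195147],
       [-0.26490513,  0.44924128, -0.85323358],
       [ 0.02559466, -0.88125758, -0.47194279]])}
```

View pics/top0.png

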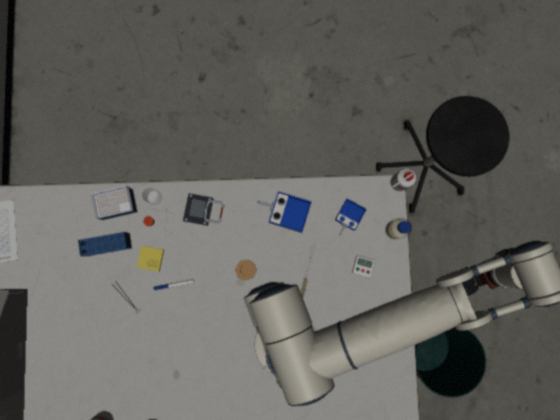

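View pics/side0.png

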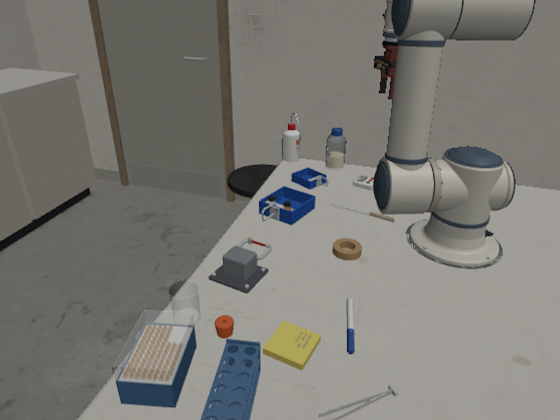

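Top view: caddy candidates are the large blue tray at (291,211), with its eye at (262,203), and the small blue tray at (350,214), which is a decoy. The blue rack at (104,244) is another blue thing. The hook is on its block at (198,209), with the red gate at (221,211). The side view agrees. Next I'll measure both trays and check a close crop.

Run:
```python
from h import *
z=np.load("top0.npz");im,d=z["im"],z["d"];P=cloud("top",d)
hsv=cv2.cvtColor(im,cv2.COLOR_RGB2HSV)
def rep(n,m,box):
    u0,u1,v0,v1=box;M=np.zeros(d.shape,bool);M[v0:v1,u0:u1]=True;M&=m&(d>0)
    p=P[M]; 
    if len(p)<5: print(n,len(p));return
    print(n,len(p),cv2.minAreaRect((p[:,:2]*1000).astype(np.float32)),'z',np.percentile(p[:,2],[5,50,95]).round(3),'mean',p.mean(0).round(4))
blue=(hsv[...,0]>100)&(hsv[...,0]<130)&(hsv[...,1]>150)
hi=(P[...,2]>0.033)&(P[...,2]<.045)
for b,n in(((262,320,185,240),'big'),((330,372,195,235),'small')):
    rep(n+' rim',blue&hi,b); rep(n+' white/nonblue high',(~blue)&(P[...,2]>.045),b)
red=((hsv[...,0]<8)|(hsv[...,0]>172))&(hsv[...,1]>90)
rep('gate',red,(212,232,195,225))
rep('eye',(P[...,2]>.03),(252,270,196,210))
rep('block',(P[...,2]>.045),(180,215,190,228))
rep('hook loop',(P[...,2]>.025)&(P[...,2]<.045),(207,230,190,228))
print(np.median(P[250:280,100:200,2]),)
cv2.imwrite("pics/crop1.png",cv2.resize(im[180:245,175:325,::-1],None,fx=5.3,fy=5.3,interpolation=cv2.INTER_CUBIC))
```

```text
big rim 28 ((435.99725341796875, -43.66303253173828), (67.17396545410156, 106.20826721191406), 71.4043960571289) z [0.035 0.039 0.043] mean [ 0.4288 -0.0412  0.0391]
big white/nonblue high 75 ((458.5484313964844, 6.6982269287109375), (67.09516143798828, 107.08695220947266), 16.595661163330078) z [0.046 0.051 0.058] mean [0.4576 0.0207 0.0512]
small rim 1
small white/nonblue high 0
gate 7 ((445.7953796386719, 207.58059692382812), (3.0687737464904785, 24.187334060668945), 78.58036041259766) z [0.034 0.038 0.044] mean [0.4466 0.2076 0.038 ]
eye 19 ((472.14031982421875, 61.709686279296875), (39.834110260009766, 5.135338306427002), 73.7169418334961) z [0.046 0.051 0.057] mean [0.4721 0.0612 0.0516]
block 268 ((460.96160888671875, 281.24029541015625), (55.46791458129883, 60.704891204833984), 76.10831451416016) z [0.047 0.054 0.059] mean [0.4603 0.2829 0.0535]
hook loop 119 ((450.3749084472656, 230.4146728515625), (59.47749710083008, 75.65064239501953), 77.79609680175781) z [0.031 0.038 0.043] mean [0.4522 0.2261 0.0376]
0.0008808491616404401
```

View pics/crop1.png

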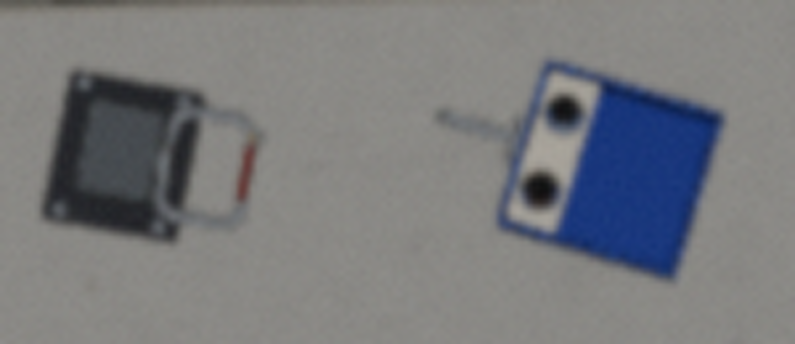

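The crop shows the steel eye pointing left at (440,117), both black caps seated at (565,110) and (540,187), and the red gate at (246,172). The gate's pivot is at the top (258,135) and the nose at the bottom (240,215). Rim widths of about 106 to 110 mm confirm that the big tray is the one meant. I'll move the wrist camera over it.

```bash
python3 - <<'E'
from h import *
s=sense();print(s["tcp_pos"],s["orientation"],s["t"],s["contact_force"]);print(calibration("wrist"))
E
python3 -m handwheel '0.25 0.75 0 0 0 0 1;0.25 0.75 0 0 0 0 1;0.25 0.75 0 0 0 0 1;0.25 0.75 0 0 0 0 1;0.25 0.75 0 0 0 0 1;0.25 0.75 0 0 0 0 1;0.25 0.75 0 0 0 0 1;0.25 0.75 0 0 0 0 1'
```

```text
[ 0.23127783 -0.5534869   0.3016445 ] [[ 9.22693187e-01  3.85534682e-01 -5.39110722e-04]
 [ 3.85535035e-01 -9.22691733e-01  1.64413099e-03]
 [ 1.36436512e-04 -1.72487453e-03 -9.99998503e-01]] 0.1 [-0.59513558  0.8562048   0.31987585]
{'K': array([[325.1922621 ,   0.        , 287.88099171],
       [  0.        , 325.1922621 , 208.84164116],
       [  0.        ,   0.        ,   1.        ]]), 'mount': array([[ 2.30782978e-04, -9.68742512e-01, -2.48068323e-01,
         6.61849311e-02],
       [ 9.99999770e-01,  3.81887395e-04, -5.61005238e-04,
        -2.93518739e-04],
       [ 6.38203789e-04, -2.48068137e-01,  9.68742377e-01,
        -8.08757869e-02],
       [ 0.00000000e+00,  0.00000000e+00,  0.00000000e+00,
         1.00000000e+00]])}
t: 0.9
tcp_pos: [0.3319, -0.2517, 0.3028]
orientation: [[0.921, 0.389, 0.001], [0.389, -0.921, -0.0], [0.001, 0.0, -1.0]]
contact_force: [0.2, -0.5, 0.1]
finger_gap: 1.003
grip_force: 0.0
```

```bash
python3 -m handwheel '0.15 0.82 0 0 0 -0.46 1;0.15 0.82 0 0 0 -0.46 1;0.15 0.82 0 0 0 -0.46 1;0.15 0.82 0 0 0 -0.46 1;0.15 0.82 0 0 0 -0.46 1;0.15 0.82 0 0 0 -0.46 1;0.15 0.82 0 0 0 -0.46 1;0.15 0.82 0 0 0 -0.46 1;0.15 0.82 0 0 0 -0.46 1;0.15 0.82 0 0 0 -0.46 1'
cat >> h.py <<'E'
def wrist():
    s=sense(); im,d=grab_frame("wrist"); c=calibration("wrist");K=np.array(c["K"]);v,u=np.indices(d.shape)
    x=(u-K[0,2])/K[0,0];y=(v-K[1,2])/K[1,1];r=np.hypot(x,y)+1e-9
    t=np.tan(np.minimum(r,1.45)); P=np.stack([x/r*t*d,y/r*t*d,d,np.ones_like(d)],-1)
    T=np.eye(4);T[:3,:3]=s["orientation"];T[:3,3]=s["tcp_pos"]
    return im,d,(P@(T@np.array(c["mount"])).T)[...,:3]
E
python3 - <<'E'
from h import *
im,d,P=wrist();np.savez("w1.npz",im=im,d=d,P=P);cv2.imwrite("pics/w1.png",im[:,:,::-1]);print(sense()["tcp_pos"])
E
```

```text
t: 1.9
tcp_pos: [0.3917, 0.074, 0.3021]
orientation: [[0.947, -0.32, -0.001], [-0.32, -0.947, -0.001], [-0.001, 0.001, -1.0]]
contact_force: [0.3, -1.1, 0.1]
finger_gap: 0.998
grip_force: 0.0
[0.3916069  0.07331169 0.30226532]
```

View pics/w1.png

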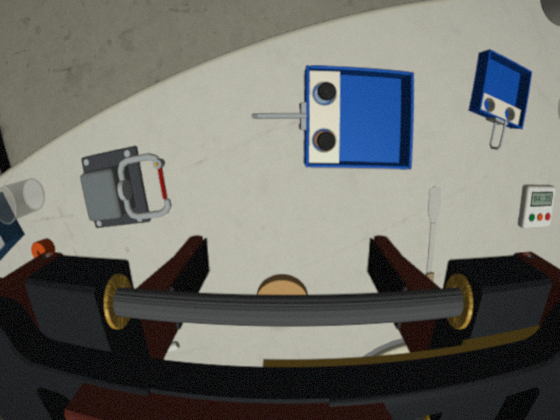

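Wrist view: eye tip at (255,115), caddy rim corners at about (305,67), (413,70), (411,167) and (305,166), vials standing. The hook loop is around (145,187) with the red gate at (164,180), pivot at the top (159,163) and nose at the bottom (166,207).

```bash
cat > fit.py <<'E'
from h import *
def rect(n,p):
    p=p[np.isfinite(p).all(1)]
    r=cv2.minAreaRect((p[:,:2]*1000).astype(np.float32));print(n,len(p),np.round(r[0],1),np.round(r[1],1),round(r[2],1),'z',np.percentile(p[:,2],[5,50,95]).round(4),'mean',(p.mean(0)*1000).round(1));return r
def masks(im,d,P):
    hsv=cv2.cvtColor(im,cv2.COLOR_RGB2HSV);ok=d>0;z=P[...,2]
    blue=ok&(hsv[...,0]>100)&(hsv[...,0]<130)&(hsv[...,1]>150)
    red=ok&((hsv[...,0]<8)|(hsv[...,0]>172))&(hsv[...,1]>120)
    return blue,red,ok,z
E
python3 - <<'E'
from fit import *
q=np.load("w1.npz");im,d,P=q["im"],q["d"],q["P"];blue,red,ok,z=masks(im,d,P)
def box(u0,u1,v0,v1):
    m=np.zeros(d.shape,bool);m[v0:v1,u0:u1]=1;return m
rect('rim',P[blue&box(295,420,55,175)&(z>.034)&(z<.046)])
rect('eye',P[box(245,303,100,130)&(z>.042)&(z<.065)])
rect('gate',P[red&box(150,180,150,210)])
rect('block',P[ok&box(70,150,140,235)&(z>.048)&(z<.06)])
r=rect('loop',P[ok&box(115,180,145,225)&(z>.028)&(z<.044)])
print(np.median(P[180:220,230:360,2]))
a=np.deg2rad(77.5);R=np.array([[np.cos(a),np.sin(a)],[-np.sin(a),np.cos(a)]])
m=ok&box(115,180,145,225)&(z>.030)&(z<.047)
h=(P[m][:,:2]*1000)@R.T
# occupancy map in rotated frame
g=np.round(h/4).astype(int);lo=g.min(0);G=np.zeros(g.max(0)-lo+1,int);np.add.at(G,tuple((g-lo).T),1)
print(lo*4);print('\n'.join(''.join('%3d'%x for x in row) for row in G))
E
```

```text
rim 1204 [441.  -25.3] [118.9 107.8] 71.1 z [0.0351 0.0384 0.0399] mean [440.4 -28.1  38.1]
eye 256 [469.7  59.3] [52.4  5.2] 72.0 z [0.0473 0.0514 0.0531] mean [469.4  58.9  51.1]
gate 107 [444.  206.5] [ 4.8 34.8] 77.9 z [0.0351 0.0365 0.0379] mean [444.5 206.4  36.5]
block 1653 [459.8 284.1] [51.2 59.8] 78.5 z [0.0497 0.0527 0.054 ] mean [459.9 281.5  52.4]
loop 1279 [448.8 233.1] [64.5 76.4] 79.2 z [0.0329 0.0372 0.0423] mean [449.7 233.   37.2]
-0.001198124852272553
[ 292 -424]
  0  0  1  8  2  0  0  0  0  0  0  0  0  0  6  7  4  0  0  0
  0  2 21 22 18 10 13 10 10 10 11 12 12 10 14 12 10  7  0  0
  0 13 10  9  9  8  7  9  8  6  7  4  8  6  3  5 10 10  2  0
  7  9  7  3  2  0  0  0  0  0  0  0  0  0  0  0  9  9  6  0
 10 12  3  0  0  0  0  0  0  0  0  0  0  0  0  0  2 10  9  0
 11 10  2  0  0  0  0  0  0  0  0  0  0  0  0  0  1 13  7  0
  9 10  0  0  0  0  0  0  0  0  0  0  0  0  0  0  1 12  8  1
  8 10  1  0  0  0  0  0  0  0  0  0  0  0  0  0  1 10  9  0
 11 10  0  0  0  0  0  0  0  0  0  0  0  0  0  0  0 14 10  1
  9 10  0  0  0  0  0  0  0  0  0  0  0  0  0  0  0 11  8  0
 10 11  0  0  0  0  0  0  0  0  0  0  0  0  0  0  1 12  9  0
 10  8  0  0  0  0  0  0  0  0  0  0  0  0  0  0  0 11  8  2
  9 11  3  0  0  0  0  0  0  0  0  0  0  0  0  0  3 11  6  0
  3 11 10  4  0  0  1  0  1  2  2  1  0  0  1  4 11 11  5  0
  2  5 11 12 13 14 17 24 27 26 25 24 16 15 13 15  8  7  0  0
  0  1  4 16 20 19 19 13 11  7  7 10 17 18 17 18 12  0  0  0
  0  0  9  1  0  1  0  2  1  0  0  0  0  0  0  0  4  0  0  0
```

Fit: eye bar at (477,82), caddy yaw about 71.5° (eye and rim agree within 1 mm). Hook origin is about (445,207), yaw about 78.3° (gate, loop and block agree within 2 mm). The plan is to straddle and grip the rear wall at about (423,-80), which lets me push, steer and tug from one grasp.

```bash
python3 -m handwheel '0.078 -0.386 0 0 0 0 1;0.078 -0.386 0 0 0 0 1;0.078 -0.386 0 0 0 0 1;0.078 -0.386 0 0 0 0 1;0.078 -0.386 -0.33 0 0 0 1;0.078 -0.386 -0.33 0 0 0 1;0.078 -0.386 -0.33 0 0 0 1;0.078 -0.386 -0.33 0 0 0 1;0.078 -0.386 -0.33 0 0 0 1'
python3 - <<'E'
from fit import *
im,d,P=wrist();np.savez("w2.npz",im=im,d=d,P=P);cv2.imwrite("pics/w2.png",im[:,:,::-1]);s=sense();print(s["tcp_pos"],s["orientation"])
blue,red,ok,z=masks(im,d,P)
rect('rim',P[blue&(z>.034)&(z<.046)&(abs(P[...,0]-.44)<.1)&(abs(P[...,1]+.025)<.1)])
E
```

```text
t: 2.85
tcp_pos: [0.4223, -0.0807, 0.1715]
orientation: [[0.947, -0.322, -0.0], [-0.322, -0.947, -0.0], [-0.0, 0.0, -1.0]]
contact_force: [-0.5, 0.4, 0.7]
finger_gap: 1.001
grip_force: 0.0
[ 0.42304758 -0.08072111  0.1729487 ] [[ 9.46713875e-01 -3.22063796e-01  2.78407490e-03]
 [-3.22062895e-01 -9.46717955e-01 -7.78389977e-04]
 [ 2.88642493e-03 -1.59734632e-04 -9.99995822e-01]]
rim 2908 [441.1 -26. ] [118.4 109.7] 71.2 z [0.0353 0.0385 0.0397] mean [446.3 -34.4  38.2]
```

View pics/w2.png

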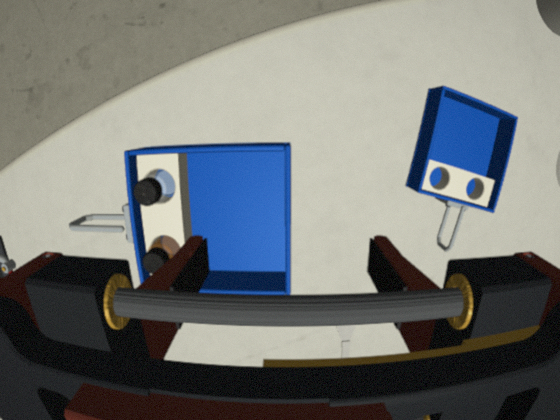

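The rear wall at column 290 lies midway between the fingertips (195, 383), and the refit agrees. Descend and close gently.

```bash
python3 -m handwheel '0 0 -0.1 0 0 0 1;0 0 -0.203 0 0 0 1;0 0 -0.203 0 0 0 1;0 0 -0.203 0 0 0 1;0 0 -0.203 0 0 0 1'
python3 -m handwheel '0 0 0 0 0 0 0.3;0 0 0 0 0 0 0.3;0 0 0 0 0 0 0.3;0 0 0 0 0 0 0.3;0 0 0 0 0 0 0;0 0 0 0 0 0 0;0 0 0 0 0 0 0;0 0 0 0 0 0 0;0 0 0 0 0 0 0;0 0 0 0 0 0 0' 20
```

```text
t: 3.4
tcp_pos: [0.4243, -0.0805, 0.0931]
orientation: [[0.947, -0.321, 0.005], [-0.321, -0.947, -0.001], [0.005, -0.0, -1.0]]
contact_force: [0.3, -0.4, -0.0]
finger_gap: 0.995
grip_force: 0.0
t: 4.4
tcp_pos: [0.4225, -0.08, 0.0894]
orientation: [[0.947, -0.321, -0.0], [-0.321, -0.947, 0.0], [-0.0, -0.0, -1.0]]
contact_force: [0.5, -0.4, 0.3]
finger_gap: 0.126
grip_force: 0.0
```

```bash
python3 -m handwheel '0 0 0 0 0 0 0;0 0 0 0 0 0 0;0 0 0 0 0 0 0;0 0 0 0 0 0 0;0 0 0 0 0 0 0;0 0 0 0 0 0 0' 20
python3 - <<'E'
from fit import *
im,d,P=wrist();np.savez("w3.npz",im=im,d=d,P=P);cv2.imwrite("pics/w3.png",im[:,:,::-1])
blue,red,ok,z=masks(im,d,P)
rect('rim',P[blue&(z>.034)&(z<.046)&(abs(P[...,0]-.44)<.1)&(abs(P[...,1]+.025)<.1)])
E
```

```text
t: 5.0
tcp_pos: [0.4225, -0.0801, 0.0894]
orientation: [[0.947, -0.321, -0.0], [-0.321, -0.947, -0.0], [-0.0, 0.0, -1.0]]
contact_force: [-0.5, -1.0, -0.2]
finger_gap: 0.046
grip_force: 20.0
rim 4669 [443.  -26.9] [120.6 106.6] 71.9 z [0.0354 0.0385 0.0397] mean [469.  -46.3  38.3]
```

View pics/w3.png

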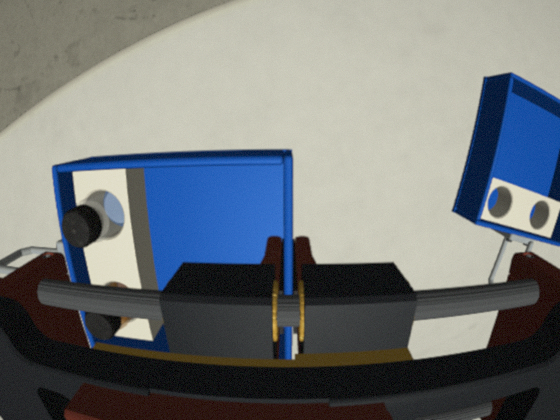

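Gripped: gap 4 mm and 20 N, so the pads hold the rear wall and the vials still stand at (82,227) and (105,325). Slide and turn to bring the eye 25 mm in front of the mouth, aligned with it.

```bash
python3 -m handwheel '-0.003 0.012 0 0 0 0.004 0;-0.010 0.037 0 0 0 0.012 0;-0.017 0.064 0 0 0 0.021 0;-0.024 0.092 0 0 0 0.030 0;-0.031 0.120 0 0 0 0.039 0;-0.038 0.148 0 0 0 0.048 0;-0.045 0.176 0 0 0 0.057 0;-0.052 0.204 0 0 0 0.066 0;-0.058 0.226 0 0 0 0.073 0;-0.062 0.237 0 0 0 0.077 0;-0.063 0.240 0 0 0 0.078 0;-0.063 0.240 0 0 0 0.078 0' 25
python3 - <<'E'
from fit import *
im,d,P=wrist();np.savez("w4.npz",im=im,d=d,P=P)
im2,d2=grab_frame("top");cv2.imwrite("pics/w4.png",np.vstack([im[:,:,::-1][:300],cv2.resize(im2[180:245,175:315,::-1],(560,260),interpolation=cv2.INTER_CUBIC)]));np.savez("top4.npz",im=im2,d=d2)
s=sense();print(s["tcp_pos"],s["contact_force"])
E
```

```text
t: 6.25
tcp_pos: [0.3972, 0.0164, 0.0894]
orientation: [[0.979, -0.202, -0.0], [-0.202, -0.979, 0.001], [-0.0, -0.001, -1.0]]
contact_force: [-0.1, 1.4, -0.1]
finger_gap: 0.041
grip_force: 25.0
[0.39729725 0.0161812  0.0894215 ] [ 0.12647858  1.9748857  -0.65870259]
```

View pics/w4.png

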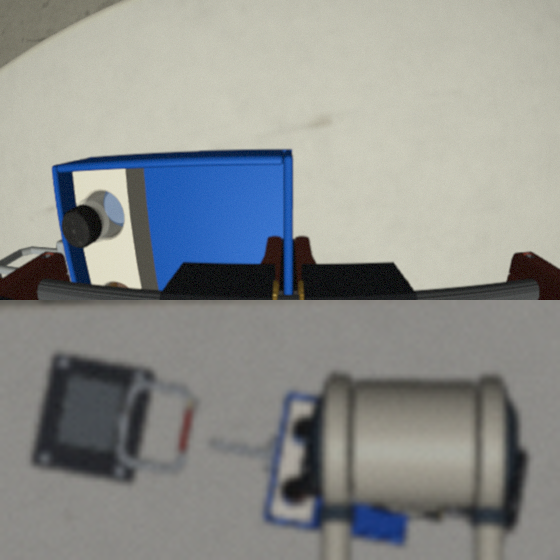

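The wrist part shows the caddy unchanged in the grasp. The top part (4x) shows the eye tip at (211,441) facing the lower half of the red gate, which runs (192,405) to (183,450). I'll measure the relative offset in the top depth.

Run:
```python
from fit import *
a=np.deg2rad(78.3);R=np.array([[np.cos(a),np.sin(a)],[-np.sin(a),np.cos(a)]]);O=np.array([.445,.207])
hf=lambda p:((p[:,:2]-O)@R.T*1000)
for f in("top0.npz","top4.npz"):
    q=np.load(f);im,d=q["im"],q["d"];P=cloud("top",d);blue,red,ok,z=masks(im,d,P)
    def box(u0,u1,v0,v1):
        m=np.zeros(d.shape,bool);m[v0:v1,u0:u1]=1;return m
    g=hf(P[red&box(212,232,195,225)]);print('gate',len(g),g.mean(0).round(1),g.min(0).round(1),g.max(0).round(1))
    l=hf(P[ok&box(200,228,190,228)&(z>.028)&(z<.044)]);print('loop',len(l),l.min(0).round(1),l.max(0).round(1))
    if f=="top4.npz":
        e=hf(P[ok&box(224,243,210,222)&(z>.03)&(z<.06)]);print(len(e),e.min(0).round(1),e.max(0).round(1),np.polyfit(e[:,0],e[:,1],1).round(2),np.median(e,0));print(e.round(0).tolist())
# wrist w1 loop/gate and old
q=np.load("w1.npz");im,d,P=q["im"],q["d"],q["P"];blue,red,ok,z=masks(im,d,P)
m=np.zeros(d.shape,bool);m[145:225,115:180]=1
g=hf(P[m&red&(z>.03)]);print('w1 gate',g.mean(0).round(1),np.percentile(g,[3,97],axis=0).round(1))
l=hf(P[ok&m&(z>.028)&(z<.044)]);print('w1 loop',np.percentile(l,[0,1,99,100],axis=0).round(1))
s=sense();t=np.array(s["tcp_pos"]);o=np.array(s["orientation"]);print('eye_bar in hook from tcp',hf((t-o[:,1]*.172)[None]).round(1))
```

```text
<stdin>:8: RuntimeWarning: Mean of empty slice.
  ret = um.true_divide(
Traceback (most recent call last):
ValueError: zero-size array to reduction operation minimum which has no identity
```

Run:
```python
from fit import *
a=np.deg2rad(78.3);R=np.array([[np.cos(a),np.sin(a)],[-np.sin(a),np.cos(a)]]);O=np.array([.445,.207])
hf=lambda p:((p[:,:2]-O)@R.T*1000)
for f in("top0.npz","top4.npz"):
    q=np.load(f);im,d=q["im"],q["d"];P=cloud("top",d);ok=d>0;z=P[...,2]
    red=im[...,0].astype(int)>1.5*im[...,1]
    def box(u0,u1,v0,v1):
        m=np.zeros(d.shape,bool);m[v0:v1,u0:u1]=1;return m
    g=hf(P[red&ok&box(212,232,195,225)]);print('gate',len(g),np.median(g,0).round(1),np.percentile(g,[0,100],axis=0).round(1).tolist())
    l=hf(P[ok&box(200,228,190,228)&(z>.028)&(z<.044)]);print('loop',len(l),l.min(0).round(1),l.max(0).round(1))
    if f=="top4.npz":
        e=hf(P[ok&box(224,243,210,222)&(z>.03)&(z<.06)]);print('eye',len(e),e.round(0).tolist())
q=np.load("w1.npz");im,d,P=q["im"],q["d"],q["P"];blue,red,ok,z=masks(im,d,P)
m=np.zeros(d.shape,bool);m[145:225,115:180]=1
g=hf(P[m&red&(z>.03)]);print('w1 gate',g.mean(0).round(1),np.percentile(g,[3,97],axis=0).round(1).tolist())
l=hf(P[ok&m&(z>.028)&(z<.044)]);print('w1 loop',np.percentile(l,[0,1,99,100],axis=0).round(1).tolist())
s=sense();t=np.array(s["tcp_pos"]);o=np.array(s["orientation"]);print('eye_bar in hook from tcp',hf((t-o[:,1]*.172)[None]).round(1))
```

```text
gate 6 [ 0.9 -4.3] [[0.4, -12.7], [2.3, 11.4]]
loop 144 [ -5.9 -38.4] [67.5 37.4]
gate 6 [ 0.4 -1.1] [[-0.0, -8.4], [2.3, 10.7]]
loop 134 [-23.  -38.2] [62.6 37.5]
eye 24 [[-23.0, 8.0], [-27.0, 8.0], [-30.0, 7.0], [-34.0, 7.0], [-37.0, 6.0], [-40.0, 5.0], [-45.0, 5.0], [-47.0, 4.0], [-41.0, 9.0], [-45.0, 8.0], [-48.0, 8.0], [-51.0, 7.0], [-54.0, 7.0], [-58.0, 6.0], [-61.0, 6.0], [-64.0, 4.0], [-61.0, 8.0], [-64.0, 8.0], [-68.0, 8.0], [-72.0, 7.0], [-75.0, 7.0], [-74.0, 9.0], [-75.0, 12.0], [-76.0, 16.0]]
w1 gate [-0.7  0.4] [[-2.5, -15.5], [1.6, 16.9]]
w1 loop [[-6.3, -36.5], [-5.0, -35.8], [55.7, 38.6], [59.0, 39.6]]
eye_bar in hook from tcp [[-24.5   8. ]]
```

All views agree: eye bar at hook (-24.5, 8) mm, inside the 3 to 14 window. Push along hook x (0.203, 0.979), slowly, watching the force.

```bash
python3 -m handwheel '0.0015 0.007 0 0 0 0 0;0.003 0.0155 0 0 0 0 0;0.005 0.024 0 0 0 0 0;0.0065 0.032 0 0 0 0 0;0.0085 0.041 0 0 0 0 0;0.010 0.049 0 0 0 0 0;0.012 0.058 0 0 0 0 0;0.0135 0.066 0 0 0 0 0;0.0155 0.0745 0 0 0 0 0;0.017 0.083 0 0 0 0 0;0.0187 0.090 0 0 0 0 0;0.0193 0.093 0 0 0 0 0' 35
```

```text
t: 7.55
tcp_pos: [0.405, 0.0522, 0.0895]
orientation: [[0.979, -0.203, -0.0], [-0.203, -0.979, -0.003], [0.0, 0.003, -1.0]]
contact_force: [-1.3, -9.8, 0.8]
finger_gap: 0.04
grip_force: 35.0
```

```bash
python3 -m handwheel '0.0015 0.0075 0 0 0 0 0;0.003 0.015 0 0 0 0 0;0.0045 0.0225 0 0 0 0 0;0.006 0.029 0 0 0 0 0;0.0075 0.036 0 0 0 0 0' 35
```

```text
t: 8.05
tcp_pos: [0.4077, 0.0667, 0.0894]
orientation: [[0.979, -0.203, -0.001], [-0.203, -0.979, -0.003], [-0.001, 0.003, -1.0]]
contact_force: [-3.2, -5.9, 3.2]
finger_gap: 0.045
grip_force: 35.1
```

```bash
python3 -m handwheel '0.0015 0.0065 0 0 0 0 0;0.003 0.013 0 0 0 0 0;0.004 0.0195 0 0 0 0 0;0.0045 0.0225 0 0 0 0 0;0.0045 0.0225 0 0 0 0 0;0.0045 0.0225 0 0 0 0 0' 35
python3 - <<'E'
from fit import *
im2,d2=grab_frame("top");im,d=grab_frame("side")
cv2.imwrite("pics/t5.png",np.vstack([cv2.resize(im[190:290,190:330,::-1],(560,400),interpolation=cv2.INTER_CUBIC),cv2.resize(im2[190:230,175:305,::-1],(560,180),interpolation=cv2.INTER_CUBIC)]))
s=sense();t=np.array(s["tcp_pos"]);o=np.array(s["orientation"]);print(s["contact_force"])
a=np.deg2rad(78.3);R=np.array([[np.cos(a),np.sin(a)],[-np.sin(a),np.cos(a)]]);print(R@((t-o[:,1]*.172)[:2]-[.445,.207])*1000)
E
```

```text
t: 8.65
tcp_pos: [0.4099, 0.077, 0.0894]
orientation: [[0.979, -0.203, 0.0], [-0.203, -0.979, 0.001], [0.0, -0.001, -1.0]]
contact_force: [0.3, 0.9, -1.7]
finger_gap: 0.039
grip_force: 35.0
[ 0.63947572  1.53600822 -0.963302  ]
[37.52794972  8.02932211]
```

View pics/t5.png

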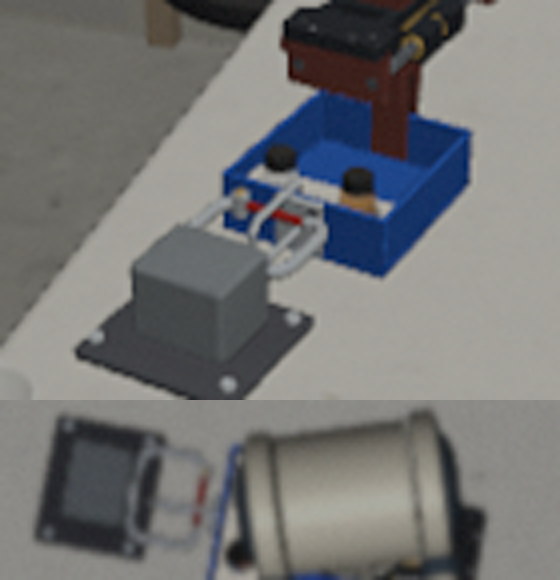

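The gate (red, 275,210) is shut across the eye, with the front bar inside the loop, and both vials stand. Tug back gently.

```bash
python3 -m handwheel '-0.0015 -0.007 0 0 0 0 0;-0.0035 -0.017 0 0 0 0 0;-0.0055 -0.027 0 0 0 0 0;-0.0075 -0.037 0 0 0 0 0;-0.0095 -0.047 0 0 0 0 0;-0.0115 -0.056 0 0 0 0 0;-0.013 -0.063 0 0 0 0 0;-0.014 -0.068 0 0 0 0 0;-0.0147 -0.071 0 0 0 0 0;-0.0147 -0.071 0 0 0 0 0' 35
```

```text
t: 9.75
tcp_pos: [0.4039, 0.0479, 0.0894]
orientation: [[0.979, -0.203, -0.0], [-0.203, -0.979, -0.0], [-0.0, 0.001, -1.0]]
contact_force: [-0.0, -0.3, -0.8]
finger_gap: 0.046
grip_force: 35.0
```

```bash
python3 -m handwheel '-0.0005 -0.0025 0 0 0 0 0;-0.0005 -0.0025 0 0 0 0 0' 35; python3 -m handwheel '-0.0005 -0.0025 0 0 0 0 0;-0.0005 -0.0025 0 0 0 0 0' 35
```

```text
t: 9.95
tcp_pos: [0.4038, 0.0471, 0.0894]
orientation: [[0.979, -0.203, -0.0], [-0.203, -0.979, -0.0], [0.0, 0.0, -1.0]]
contact_force: [1.0, 0.6, -0.5]
finger_gap: 0.041
grip_force: 35.0
t: 10.15
tcp_pos: [0.4035, 0.0462, 0.0894]
orientation: [[0.979, -0.203, -0.0], [-0.203, -0.979, 0.0], [-0.0, 0.0, -1.0]]
contact_force: [-0.3, 0.4, -1.9]
finger_gap: 0.044
grip_force: 35.0
```

```bash
for i in 1; do python3 -m handwheel '-0.0005 -0.0025 0 0 0 0 0;-0.0005 -0.0025 0 0 0 0 0' 35|grep -E "tcp|contact"; done
```

```text
tcp_pos: [0.4034, 0.0455, 0.0894]
contact_force: [0.2, 4.9, -2.1]
```

```bash
python3 -m handwheel '-0.0005 -0.0025 0 0 0 0 0;-0.0005 -0.0025 0 0 0 0 0' 35|grep -E "tcp|contact"
```

```text
tcp_pos: [0.4033, 0.0451, 0.0894]
contact_force: [2.1, 7.5, -2.4]
```

```bash
python3 -m handwheel '-0.0005 -0.0025 0 0 0 0 0;-0.0005 -0.0025 0 0 0 0 0;-0.0005 -0.0025 0 0 0 0 0;-0.0005 -0.0025 0 0 0 0 0;-0.0005 -0.0025 0 0 0 0 0;-0.0005 -0.0025 0 0 0 0 0' 35|grep -E "tcp|contact"
```

```text
tcp_pos: [0.4032, 0.0448, 0.0894]
contact_force: [3.1, 11.1, -1.8]
```

A pull of about 11 N held for over 0.5 s on the shut gate. Ease forward 8 mm, release and lift.

```bash
python3 -m handwheel '0.001 0.005 0 0 0 0 0;0.002 0.012 0 0 0 0 0;0.004 0.020 0 0 0 0 0;0.005 0.024 0 0 0 0 0;0.005 0.024 0 0 0 0 0;0.005 0.024 0 0 0 0 0.5;0.005 0.024 0 0 0 0 0.5;0.005 0.024 0 0 0 0 0.5;0.005 0.024 0 0 0 0 0.5;0.005 0.024 0 0 0 0 0.5;0.005 0.024 0 0 0 0 0.5'
python3 -m handwheel '0 0 0.05 0 0 0 0.5;0 0 0.15 0 0 0 0.5;0 0 0.25 0 0 0 0.5;0 0 0.35 0 0 0 0.5;0 0 0.45 0 0 0 0.5;0 0 0.5 0 0 0 0.5;0 0 0.5 0 0 0 0.5'
python3 - <<'E'
from fit import *
im2,_,P=wrist();im,d=grab_frame("side")
cv2.imwrite("pics/t6.png",np.vstack([cv2.resize(im[190:290,190:330,::-1],(560,400),interpolation=cv2.INTER_CUBIC),im2[30:230,:,::-1]]))
E
```

```text
t: 12.25
tcp_pos: [0.405, 0.0528, 0.0895]
orientation: [[0.979, -0.203, 0.0], [-0.203, -0.979, 0.0], [0.0, -0.0, -1.0]]
contact_force: [-0.7, -0.6, 0.2]
finger_gap: 0.496
grip_force: 0.0
t: 12.95
tcp_pos: [0.4058, 0.0528, 0.2931]
orientation: [[0.979, -0.203, 0.006], [-0.203, -0.979, 0.0], [0.006, -0.002, -1.0]]
contact_force: [-0.5, 0.2, -0.4]
finger_gap: 0.5
grip_force: 0.0
```

View pics/t6.png

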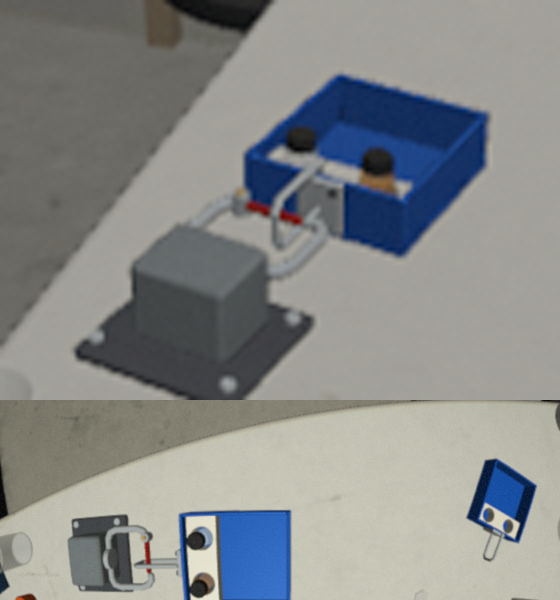

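The eye is threaded by the shut red gate (275,213), with its front bar inside the loop. The vials stand in their wells, the caddy is flat and the robot is clear.

```bash
python3 -c "
from plant import manip;print(manip.finish_job())"
```

```text
the job is handed in; nothing more can be done
None
```

The caddy is tethered: the eye is inside the hook with the gate shut behind it, it held a tug of about 11 N, both vials are standing, the gripper has let go, and the job is handed in (no verdict was returned).

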